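# Clear the powder wells of a scene-of-crime case

### The job

The case is back from a call-out: take the cover off the wells and lay it aside, then draw every powder tin out of its deep well by its bail with the pull hook and heft it, and gently stand tins under 225 g (more than half used) in the grey tote for refilling and heavier ones on the steel tray. Handle the tins with the hook only, never the fingers, and keep them upright. When the wells are empty hang the hook back in its stand and put the cover squarely back over the wells, leaving everything else on the bench where it is.

Things in the scene. Friction and masses are not known exactly. Their poses are not given: they have to be found in the camera images.
- case: Aluminium kit case, lid off, fixed, 250 (its x) x 330 (its y) x 140 mm tall. Origin: centre of its underside, z up. Its +y part is a black block with six round wells 58 mm across, open at the top, floors 12 mm above the bench; centres in the case frame: x = -66, 0, 66, y = 54, 120 mm. Its -y part is the brush compartment. Nothing stands above the 140 mm rim except the cover.
- wells (a point): Centre of the well block's top face, level with the case rim (case frame 0, 87, 140 mm); axes as the case.
- cover: Grey cover plate of the wells, 206 (its x) x 138 (its y) x 6 mm, 250 g, lying loose on the well block at the start, flat face on flat face with no locating rim. In its middle a black bar grip, 60 (along x) x 16 (along y) mm, stands from 6 to 32 mm above its underside. Origin: centre of its underside, z up.
- mat: Thin black rubber mat, 160 (its x) x 220 (its y) x 2 mm, flat on the bench and kept free: a place for the cover (its long side along the mat's y). It gives no support, things on it rest at bench height 0. Origin: centre of its underside.
- hook: Pull hook, 90 g, hanging upright in its stand. Origin: on the shank axis at the underside of its collar; z up, x the way the hook points. Collar 31 mm across and 5 mm thick; above it the black handle, 24 (x) x 16 (y) mm, from z = 5 to 55 mm. Hung up, its origin is within 3 mm of point seat.
- hook_trough (a point): Lowest point of the hook's V (centre line), at (6.5, 0, -80) mm in the hook frame. The shank, 5 mm thick, goes straight down to z = -75 mm, then the V runs through (0, -75), (6.5, -80), (13, -72) mm in (x, z), all 5 mm thick; the point's top is at z = -69.5 mm.
- stand: Fixed steel stand of the hook: base, post on its +x side and, on top, two level prongs with a 14 mm slot between them, open to its -x, ends 26 mm from the seat. The shank hangs in the slot, the collar rests on the prongs; lifted a little, the hook goes out and in along the slot. Nothing of it is higher than 110 mm. Origin: underside of the base, below the seat.
- seat (a point): Where the hook's origin belongs: top of the prongs, 110 mm above the bench, stand frame (0, 0, 110) mm; axes as the stand.
- tote: Grey plastic tote for tins to be refilled: square, 152 x 152 mm outside, walls 40 mm tall and 5 mm thick, floor 5 mm, loose, 450 g. Origin: centre of its underside.
- tray: Steel tray for tins still good: 172 (its x) x 152 (its y) mm outside, rim only 14 mm tall and 4 mm thick, floor 4 mm, loose, 600 g. Origin: centre of its underside.
- tin_1: Powder tin, one of six alike; two to four are present, each on the floor of a well. 52 mm across, 45 mm tall; on top a rigid bail of 3.6 mm wire in the tin's y-z plane: legs at y = -16 and 16 mm up to z = 64 mm, sloping to a peak at y = 0, z = 78 mm (centre lines). Weighs 90 g (empty) to 360 g (full); looks do not tell. Origin: centre of its underside, z up.
- tin_2: Powder tin, one of six alike; two to four are present, each on the floor of a well. 52 mm across, 45 mm tall; on top a rigid bail of 3.6 mm wire in the tin's y-z plane: legs at y = -16 and 16 mm up to z = 64 mm, sloping to a peak at y = 0, z = 78 mm (centre lines). Weighs 90 g (empty) to 360 g (full); looks do not tell. Origin: centre of its underside, z up.
- tin_3: Powder tin, one of six alike; two to four are present, each on the floor of a well. 52 mm across, 45 mm tall; on top a rigid bail of 3.6 mm wire in the tin's y-z plane: legs at y = -16 and 16 mm up to z = 64 mm, sloping to a peak at y = 0, z = 78 mm (centre lines). Weighs 90 g (empty) to 360 g (full); looks do not tell. Origin: centre of its underside, z up.
- tin_4: Powder tin, one of six alike; two to four are present, each on the floor of a well. 52 mm across, 45 mm tall; on top a rigid bail of 3.6 mm wire in the tin's y-z plane: legs at y = -16 and 16 mm up to z = 64 mm, sloping to a peak at y = 0, z = 78 mm (centre lines). Weighs 90 g (empty) to 360 g (full); looks do not tell. Origin: centre of its underside, z up.
- tin_5: Powder tin, one of six alike; two to four are present, each on the floor of a well. 52 mm across, 45 mm tall; on top a rigid bail of 3.6 mm wire in the tin's y-z plane: legs at y = -16 and 16 mm up to z = 64 mm, sloping to a peak at y = 0, z = 78 mm (centre lines). Weighs 90 g (empty) to 360 g (full); looks do not tell. Origin: centre of its underside, z up.
- tin_6: Powder tin, one of six alike; two to four are present, each on the floor of a well. 52 mm across, 45 mm tall; on top a rigid bail of 3.6 mm wire in the tin's y-z plane: legs at y = -16 and 16 mm up to z = 64 mm, sloping to a peak at y = 0, z = 78 mm (centre lines). Weighs 90 g (empty) to 360 g (full); looks do not tell. Origin: centre of its underside, z up.
- jar: Bystander: amber powder jar, 56 mm across, 48 mm tall. Origin: centre of its underside.
- torch: Bystander: standing inspection torch, 42 mm across, 85 mm tall. Origin: centre of its underside.
- lift_tape: Bystander: ring of lifting tape lying flat, 68 mm across, 28 mm tall. Origin: centre of its underside.
- swab_box: Bystander: cardboard swab box, 70 x 110 x 35 mm. Origin: centre of its underside.
- spray: Bystander: white spray bottle, 48 mm across, 100 mm tall. Origin: centre of its underside.
Mind the look-alikes: they are no part of the job. What is shaped like the hook but red is not meant.

How it is judged (in metres and radians):
On the way, in this order (a step that is already met when the one before it is completed fails the run):
1. The cover has been taken off the wells and laid down clear of them (horizontal distance between cover and wells above 0.14 m and linear speed of cover below 0.03 m/s and contact force between the fingers and cover below 0.2 N), for 0.2 s.
2. Every tin stands upright in the tote or on the tray, sorted by weight (((x of tin_1 in the frame of tote between -0.055 and 0.055 m and y of tin_1 in the frame of tote between -0.055 and 0.055 m and z of tin_1 in the frame of tote below 0.012 m and contact force between tin_1 and tote between 0.3 and 2.6 N) or (x of tin_1 in the frame of tray between -0.066 and 0.066 m and y of tin_1 in the frame of tray between -0.056 and 0.056 m and z of tin_1 in the frame of tray below 0.012 m and contact force between tin_1 and tray above 1.81 N)) and angle between each of tin_1, tin_2, tin_3, tin_4, tin_5, tin_6's own z axis and vertical below 0.15 rad and linear speed of each of tin_1, tin_2, tin_3, tin_4, tin_5, tin_6 below 0.02 m/s and ((x of tin_2 in the frame of tote between -0.055 and 0.055 m and y of tin_2 in the frame of tote between -0.055 and 0.055 m and z of tin_2 in the frame of tote below 0.012 m and contact force between tin_2 and tote between 0.3 and 2.6 N) or (x of tin_2 in the frame of tray between -0.066 and 0.066 m and y of tin_2 in the frame of tray between -0.056 and 0.056 m and z of tin_2 in the frame of tray below 0.012 m and contact force between tin_2 and tray above 1.81 N)) and ((x of tin_3 in the frame of tote between -0.055 and 0.055 m and y of tin_3 in the frame of tote between -0.055 and 0.055 m and z of tin_3 in the frame of tote below 0.012 m and contact force between tin_3 and tote between 0.3 and 2.6 N) or (x of tin_3 in the frame of tray between -0.066 and 0.066 m and y of tin_3 in the frame of tray between -0.056 and 0.056 m and z of tin_3 in the frame of tray below 0.012 m and contact force between tin_3 and tray above 1.81 N)) and ((x of tin_4 in the frame of tote between -0.055 and 0.055 m and y of tin_4 in the frame of tote between -0.055 and 0.055 m and z of tin_4 in the frame of tote below 0.012 m and contact force between tin_4 and tote between 0.3 and 2.6 N) or (x of tin_4 in the frame of tray between -0.066 and 0.066 m and y of tin_4 in the frame of tray between -0.056 and 0.056 m and z of tin_4 in the frame of tray below 0.012 m and contact force between tin_4 and tray above 1.81 N)) and ((x of tin_5 in the frame of tote between -0.055 and 0.055 m and y of tin_5 in the frame of tote between -0.055 and 0.055 m and z of tin_5 in the frame of tote below 0.012 m and contact force between tin_5 and tote between 0.3 and 2.6 N) or (x of tin_5 in the frame of tray between -0.066 and 0.066 m and y of tin_5 in the frame of tray between -0.056 and 0.056 m and z of tin_5 in the frame of tray below 0.012 m and contact force between tin_5 and tray above 1.81 N)) and ((x of tin_6 in the frame of tote between -0.055 and 0.055 m and y of tin_6 in the frame of tote between -0.055 and 0.055 m and z of tin_6 in the frame of tote below 0.012 m and contact force between tin_6 and tote between 0.3 and 2.6 N) or (x of tin_6 in the frame of tray between -0.066 and 0.066 m and y of tin_6 in the frame of tray between -0.056 and 0.056 m and z of tin_6 in the frame of tray below 0.012 m and contact force between tin_6 and tray above 1.81 N))), for 0.3 s.
At the end, for the whole second after the job is handed in: Tins upright (0.15 rad), still, 10 mm or more inside the rim: under 225 g in the tote, heavier on the tray (185 to 265 g in either). Hook hung within 12 mm of the seat, upright (0.12 rad). Cover flat on the well block, within 12 mm of its centre and 0.10 rad of square (all of step 2 and distance between hook and seat below 0.012 m and angle between hook's own z axis and vertical below 0.12 rad and linear speed of each of hook, cover below 0.02 m/s and horizontal distance between cover and wells below 0.012 m and angle between the x axis of cover and the x axis of case, either way round below 0.1 rad and z of cover in the frame of wells between -0.004 and 0.004 m); the robot touches nothing.
It fails at once if A tin is touched by the fingers (contact force between the fingers and tin_1 above 1 N or contact force between the fingers and tin_2 above 1 N or contact force between the fingers and tin_3 above 1 N or contact force between the fingers and tin_4 above 1 N or contact force between the fingers and tin_5 above 1 N or contact force between the fingers and tin_6 above 1 N).
It fails at once if A tin is tipped over (past 0.8 rad) (angle between any of tin_1, tin_2, tin_3, tin_4, tin_5, tin_6's own z axis and vertical above 0.8 rad).
It fails at once if A tin is dropped or banged down (over 40 N on anything) (contact force between any of tin_1, tin_2, tin_3, tin_4, tin_5, tin_6 and anything else above 40 N).
It fails at once if A bystander is moved more than 60 mm (distance of any of jar, torch, lift_tape, swab_box, spray from where it was at the start of the episode above 0.06 m).
Of tin_1, tin_2, tin_3, tin_4, tin_5, tin_6 only 2 to 4 are there at a start; the rules pass over those that are not, and their reading is None.
At some moment in a run one of cover, tote, tray may be knocked a few centimetres aside while the robot is not near it.
It also fails if it takes over 210 s, if anything falls off the work surface, if the arm or the gripper's body presses on something with over 40 N, if the wrist force passes 120 N, or if a joint passes its speed limit or range.

### The arm

A 6-joint arm with a two-finger parallel gripper is mounted at the origin on the work surface. World frame = base frame: x ahead of the robot, y to its left, z up, the work surface at z = 0. Lengths are in m, angles in degrees, forces in N, time in s.
With the tool pointing down it reaches from about 0.325 to 0.775 m from the base axis. Payload 5.5 kg.
Tool frame: the origin (TCP) lies at the very end of the fingers, on their centre line; the grasp point (between the pads) lies 19 mm behind it; z points along the fingers, y is the direction in which the jaws open and shut (so a half turn about z gives the same grasp; the last joint's range is limited). The gripper opens to 85 mm and grips with 20 to 120 N. Pads are 22 mm wide; open, the fingers measure 114 mm over their backs; the gripper's body (76 mm by 85 mm) begins 54 mm behind the grasp point. The pads swing forward as they close: fully open they stand 13 mm farther back than shut.
Start: joints at [-71.431, 5.22, 70.514, -0, 104.267, -3.249], TCP at [0.223, -0.557, 0.231] pointing down, gripper open.
Joint ranges: [-164.24, 164.24], [-49.07, 125.15], [9.68, 141.18], [-86.29, 266.29], [3.28, 154.24], [-151.56, 151.56]. Speed limits (degrees/s): [147.25, 147.25, 172.46, 180, 180, 180].

### API

Orientations are given as [roll, pitch, yaw] about the fixed x, y, z axes, in that order (R = Rz(yaw) Ry(pitch) Rx(roll)).
In Python, from bench import env, read_camera, order gives the robot as it stands.
- The arm moves only by the tool carry_out, never from a script. Its arguments are lists of equal length, an entry for each row: "linear": the shift along the tool's x, y, z in cm, a list of three; "spin": the turn about the tool's z in rad. In form: {"linear": [[tx, ty, tz], ...], "spin": [spin, ...]}. A call has 1 to 20 rows; each row shifts and turns the commanded pose from where the row before left it, along the tool's axes as they then stand; what a row does not reach is not made up. A row lasts 1/10 s, in which the tool goes at most 50 mm and 8.59 degrees, less where a joint would pass 70% of its speed; a pose out of reach is approached as far as the arm can. A call is refused whole if a number of a shift passes 5 or a number of a turn 0.15, either way. A call with a gripper value outside its range is refused whole. "claw" is the opening, from 0 (shut) to 1 (fully open), set as the call begins (left out, the last holds). The fingers move at their own pace and stop on an object; "grip_force" is the grip in N (left out, the last holds). Time passes only in rows, so rows that do not move let the fingers close. It gives the time, the measured TCP pose, the force and the opening at its end, in the units of the state.
- env.get_state(): the state, without advancing time (a new reading comes with each control period).
- read_camera(name): name is "side" or "top"; returns a dict with "image" (400x640x3 uint8, red, green, blue), "K" (3x3 intrinsics, pixels), "k1" (the pictures are not rectified: a ray, as slopes to the right and down, at radius r is drawn at 1 + k1 r^2 times it, then the intrinsics apply), "eye" and "attitude" of the camera in the world. Camera axes: x right, y down, z forward; pixel columns grow to the right and rows downward; lengths in m; the calibration is good to about 2 mm. A picture is of the moment at which its call begins. There is no depth.
- order.sign_off(): hands the job in, once; it reports no verdict.
The state is a dict: "t": time; "joints": joint angles; "dq": joint speeds; "joint_efforts": joint torques, N m; "tool_pos": TCP position; "tcp_rot": TCP orientation; "force": force on the tool from outside, world axes, zero at the start; "wrist_torque": the same for the moment, N m; "grip_width": opening from 0.0 (shut) to 1.0 (fully open).
Only numpy, scipy, OpenCV 4.12 (cv2) and the standard library are available. Lean on these libraries where they do the work, as an engineer would, in place of code of your own. Each camera call takes 0.05 s, during which the arm holds its last target. There are 200 camera calls.

## Working session

There is one attempt and no reset: what is moved stays moved. The work goes in short steps, Python scripts to look and compute and a tool call to move; the robot and the scene stay as the last step left them, time stands still between calls to the robot, and variables do not carry over. Pictures are saved under pics/ and viewed, about 12 in all and at most 16, crops included, and the job is handed in when it is done.

Besides the shell and the picture viewer there is one more tool, called after ">>>" as name(argument=value, ...) on one line, values as JSON. carry_out: Moves the arm, as the interface text tells. Its arguments: {"type":"object","properties":{"linear":{"type":"array"},"spin":{"type":"array"},"claw":{"type":"number"},"grip_force":{"type":"number"}},"required":["linear","spin"]}

```bash
ls; mkdir -p pics; cat > h.py <<'E'
from bench import env, read_camera, order
import numpy as np, cv2
from scipy.spatial.transform import Rotation as R
def cam(n):
    c=read_camera(n); return c
def rot(c):
    a=np.array(c["attitude"],float)
    if a.shape==(3,3): return a
    if a.size==4: return R.from_quat(a).as_matrix()
    return R.from_euler('xyz',a,degrees=True).as_matrix()
def ray(c,u,v):
    K=np.array(c["K"]); d=np.array([(u-K[0,2])/K[0,0],(v-K[1,2])/K[1,1]])
    s=d.copy()
    for _ in range(20): s=d/(1+c["k1"]*(s@s))
    return rot(c)@np.array([s[0],s[1],1.])
def at(c,u,v,z):
    d=ray(c,u,v); e=np.array(c["eye"]); return e+d*(z-e[2])/d[2]
def proj(c,p):
    q=rot(c).T@(np.array(p)-np.array(c["eye"])); s=q[:2]/q[2]; s=s*(1+c["k1"]*(s@s)); K=np.array(c["K"])
    return np.array([K[0,0]*s[0]+K[0,2],K[1,1]*s[1]+K[1,2]])
def save(c,n,box=None,k=1):
    im=c["image"][:,:,::-1]
    if box: im=im[box[1]:box[3],box[0]:box[2]]
    cv2.imwrite("pics/"+n+".png",cv2.resize(im,None,fx=k,fy=k,interpolation=cv2.INTER_CUBIC))
E
python3 - <<'E'
from h import *
for n in("top","side"):
    c=cam(n); save(c,n+"0",k=1.25); print(n,c["K"],c["k1"],c["eye"],c["attitude"])
    np.save(n+".npy",c,allow_pickle=True)
print(env.get_state())
E
```

```text
pics
top [[364.81962785   0.         320.66577632]
 [  0.         364.81962785 206.26082048]
 [  0.           0.           1.        ]] 0.029694716299176624 [0.44994487 0.0744718  1.00544792] [-177.33664091    1.72848658  -91.05151818]
side [[480.41997364   0.         319.46750056]
 [  0.         480.41997364 201.34850262]
 [  0.           0.           1.        ]] 0.018738737355075332 [0.7575802  1.11422835 0.84315182] [-124.6944743     0.28146245  164.65960387]
{'t': 0.1, 'joints': array([-7.14297171e+01,  5.26012110e+00,  7.05763628e+01, -7.94658662e-04,
        1.04267342e+02, -3.24928402e+00]), 'dq': array([-0.00833598, -0.09757637, -0.19333777, -0.01541337,  0.02449205,
        0.0405833 ]), 'joint_efforts': array([ 2.73933212e-03, -4.60217285e+01, -4.19218719e+01, -7.41036570e-05,
        1.05995566e-02,  1.22111055e-05]), 'tool_pos': array([ 0.22291574, -0.55677208,  0.23023646]), 'tcp_rot': array([-1.79896298e+02, -5.11559181e-03,  2.18193672e+01]), 'force': array([-0.11858602, -0.17015116,  0.03697891]), 'wrist_torque': array([-0.03053424, -0.01623231, -0.02332059]), 'grip_width': 1.0002248756971017}
```

View pics/top0.png

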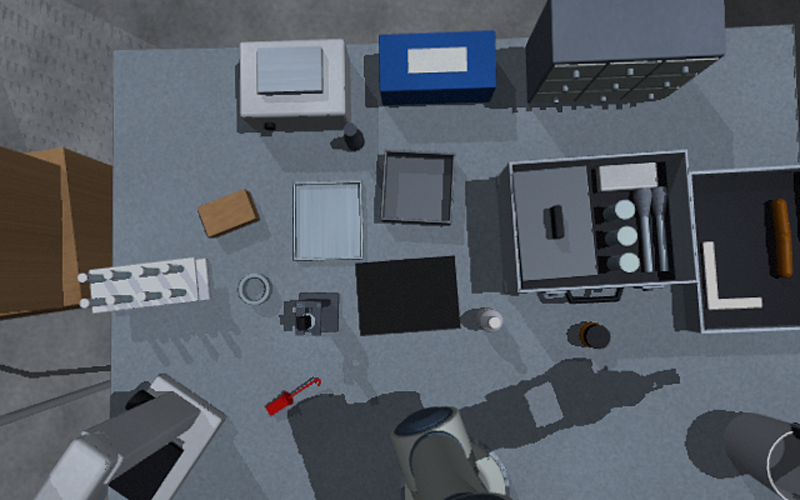

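View pics/side0.png

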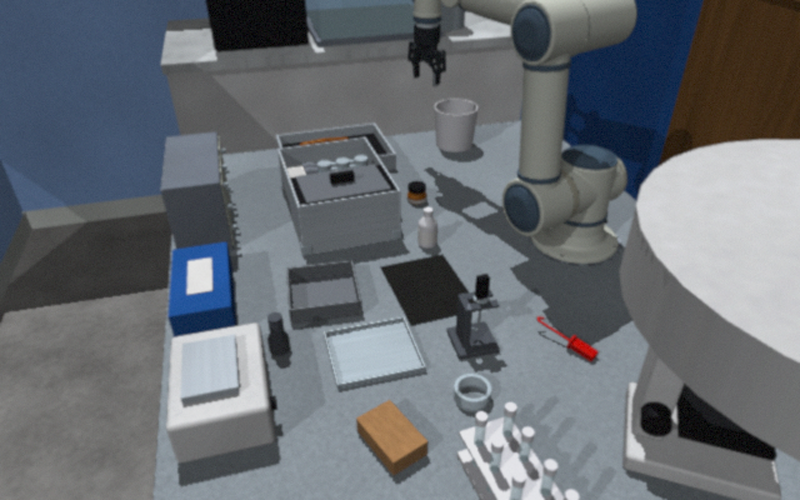

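```bash
cat > seg.py <<'E'
from h import *
def quad(c,box,lo,hi,z,name,seed=None):
    """largest hsv-mask blob within box -> min area rect -> world corners at height z"""
    x0,y0,x1,y1=box; hsv=cv2.cvtColor(c["image"],cv2.COLOR_RGB2HSV)[y0:y1,x0:x1]
    m=cv2.inRange(hsv,np.array(lo),np.array(hi)); m=cv2.morphologyEx(m,cv2.MORPH_CLOSE,np.ones((3,3),np.uint8))
    cs,_=cv2.findContours(m,cv2.RETR_EXTERNAL,cv2.CHAIN_APPROX_NONE); k=max(cs,key=cv2.contourArea).astype(float)[:,0]+[x0,y0]
    w=np.array([at(c,*p,z)[:2] for p in k]); r=cv2.minAreaRect((w*1000).astype(np.float32))
    b=cv2.minAreaRect(k.astype(np.float32))
    print(name,"world mm c",np.round(r[0],1),"size",np.round(r[1],1),"ang",round(r[2],1),"| px box",np.round(cv2.boxPoints(b)).astype(int).tolist())
    return r
E
python3 - <<'E'
from seg import *
c=np.load("top.npy",allow_pickle=True).item()
hsv=cv2.cvtColor(c["image"],cv2.COLOR_RGB2HSV)
for n,(u,v) in dict(cover=(425,170),block=(413,180),bench=(380,170),mat=(325,235),tray=(262,178),tote=(335,150),grip=(444,178),totewall=(310,150),casewall=(490,126)).items(): print(n,hsv[v,u])
quad(c,(270,190,385,280),(0,0,0),(180,255,40),0.002,"mat")
quad(c,(436,155,460,200),(0,0,0),(180,255,45),0.178,"grip")
b=(225,110,480,290); save(c,"topc",b,3)
E
```

```text
cover [109  42 116]
block [114  47  27]
bench [106  47  70]
mat [150   9  28]
tray [105  47 172]
tote [108  42 110]
grip [120  29  26]
totewall [109  41  99]
casewall [106  44  64]
mat world mm c [416.2  91.7] size [157.7 217.3] ang 3.3 | px box [[284, 210], [363, 204], [368, 262], [288, 268]]
grip world mm c [ 548.2 -181.3] size [57.1 20.7] ang 3.3 | px box [[439, 165], [448, 164], [450, 190], [441, 191]]
```

View pics/topc.png

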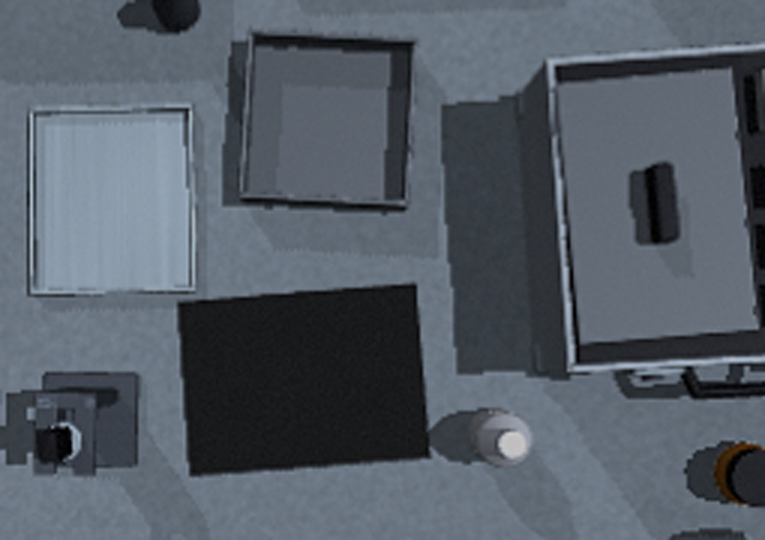

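```bash
cat > plan.py <<'E'
from h import *
def go(x,y,z,yaw,cur=None):
    """tool-axes shift (cm) and spin (rad) from the present pose; shift in axes AFTER the spin"""
    s=env.get_state(); p=s["tool_pos"]; w=s["tcp_rot"][2]
    dy=(yaw-w+180)%360-180; r=np.radians(yaw)
    d=np.array([x,y])-p[:2]
    print("spin %.3f rad; then tx %.2f ty %.2f tz %.2f cm"%(-np.radians(dy),100*(d@[np.cos(r),np.sin(r)]),100*(d@[np.sin(r),-np.cos(r)]),100*(p[2]-z)),"| j6 %.0f"%s["joints"][5])
E
python3 - <<'E'
from plan import *
c=np.load("top.npy",allow_pickle=True).item()
P=lambda L,z:np.array([at(c,225+u/3,110+v/3,z)[:2]*1000 for u,v in L])
for n,L,z in (("cover",[(557,80),(735,68),(760,328),(580,345)],.146),("tray",[(28,107),(192,105),(196,292),(28,295)],.014),("tote",[(250,33),(414,41),(408,208),(242,200)],.04),("standbase",[(42,373),(137,373),(138,466),(45,472)],.004),("caseedge",[(547,60),(572,371)],.14)):
    p=P(L,z); print(n,np.round(p).tolist(),"c",np.round(p.mean(0),1))
    r=cv2.minAreaRect(p.astype(np.float32)); print("   ",r)
print("grip",at(c,444.5,177.5,.172), "hook handle top",P([(50,440)],.165),"collar",P([(65,440)],.112))
print("collar via px",P([(33,397),(95,395),(95,474),(35,474)],.11))
go(.548,-.181,.2,0)
E
```

```text
cover [[650.0, -115.0], [656.0, -253.0], [453.0, -264.0], [442.0, -127.0]] c [ 550.3 -190. ]
    ((550.1414794921875, -190.05331420898438), (208.45065307617188, 137.73638916015625), 3.2182109355926514)
tray [[668.0, 338.0], [667.0, 187.0], [495.0, 186.0], [496.0, 340.0]] c [581.6 263.1]
    ((581.9080810546875, 262.97589111328125), (153.56747436523438, 172.8623809814453), 89.89344024658203)
tote [[725.0, 132.0], [713.0, -14.0], [565.0, -5.0], [575.0, 141.0]] c [644.4  63.4]
    ((644.6380615234375, 63.09807586669922), (147.0673370361328, 150.70896911621094), 86.29978942871094)
standbase [[424.0, 330.0], [423.0, 243.0], [338.0, 243.0], [334.0, 328.0]] c [379.7 285.9]
    ((380.1334228515625, 285.4007568359375), (90.22677612304688, 87.38748168945312), 1.3884469270706177)
caseedge [[668.0, -109.0], [422.0, -122.0]] c [ 544.9 -115.5]
    ((544.9484252929688, -115.54951477050781), (246.2272186279297, 0.0), -177.12118530273438)
grip [ 0.548848   -0.18285158  0.172     ] hook handle top [[376.92017626 283.23055624]] collar [[372.10246985 284.10583852]]
collar via px [[407.41880248 310.649906  ]
 [408.13393298 259.62687177]
 [343.94804871 260.18996974]
 [344.76864878 309.36407999]]
spin 0.381 rad; then tx 32.51 ty -37.58 tz 3.02 cm | j6 -3
```

>>> carry_out(linear=[[0,0,0],[0,0,0],[0,0,0],[2.9,-2.9,0],[2.9,-2.9,0],[2.9,-2.9,0],[2.9,-2.9,0],[2.9,-2.9,0],[2.9,-2.9,0],[2.9,-2.9,0],[2.9,-2.9,0],[2.9,-2.9,0],[2.9,-2.9,0],[2.9,-2.9,0],[2.7,-2.9,0],[0,0,0],[0,0,0]], spin=[0.109,0.109,0.109,0,0,0,0,0,0,0,0,0,0,0,0,0,0], claw=1, grip_force=60)

```text
t: 1.8
tool_pos: [0.5499, -0.1902, 0.2305]
tcp_rot: [-180.0, 0.1, 3.2]
force: [-0.7, 0.2, -0.2]
grip_width: 0.999
```

>>> carry_out(linear=[[0,0,2],[0,0,2],[0,0,2],[0,0,1.2],[0,0,1],[0,0,0],[0,0,0]], spin=[0,0,0,0,0,0,0])

```text
t: 2.5
tool_pos: [0.5498, -0.1913, 0.15]
tcp_rot: [180.0, -0.0, 3.1]
force: [-0.6, -0.4, 0.9]
grip_width: 1.003
```

>>> carry_out(linear=[[0,0,0],[0,0,0],[0,0,0],[0,0,0],[0,0,0],[0,0,0],[0,0,0],[0,0,0]], spin=[0,0,0,0,0,0,0,0], claw=0, grip_force=60)

```text
t: 3.3
tool_pos: [0.55, -0.1909, 0.1497]
tcp_rot: [180.0, -0.0, 3.1]
force: [0.9, 0.2, 3.3]
grip_width: 0.174
```

>>> carry_out(linear=[[0,0,-1],[0,0,-2],[0,0,-2],[0,0,-2],[0,0,-2],[0,0,-1],[-1.2,-2.9,0],[-1.2,-2.9,0],[-1.2,-2.9,0],[-1.2,-2.9,0],[-1.2,-2.9,0],[-1.2,-2.9,0],[-1.2,-2.9,0],[-1.2,-2.9,0],[-1.2,-2.9,0],[-1.0,-2.9,0],[0,0,0]], spin=[0,0,0,0,0,0,0,0,0,0,0,0,0,0,0,0,0])

```text
t: 5.0
tool_pos: [0.415, 0.0948, 0.2491]
tcp_rot: [-179.9, 0.0, 3.3]
force: [0.9, -0.4, -2.2]
grip_width: 0.173
```

>>> carry_out(linear=[[0,0,0],[0,0,0],[0,0,0],[0,0,0],[0,0,0],[0,0,0],[0,0,0],[0,0,0],[0,0,0],[0,0,0],[0,0,0],[0,0,0],[0,0,0]], spin=[-0.13,-0.13,-0.13,-0.13,-0.13,-0.13,-0.13,-0.13,-0.13,-0.13,-0.13,-0.14,0])

```text
t: 6.3
tool_pos: [0.4164, 0.0917, 0.2488]
tcp_rot: [-179.9, 0.0, 93.1]
force: [-0.7, -0.2, -2.4]
grip_width: 0.171
```

>>> carry_out(linear=[[0,0,3],[0,0,4],[0,0,4],[0,0,4],[0,0,4],[0,0,2.5],[0,0,1],[0,0,0.7],[0,0,0.6],[0,0,0],[0,0,0]], spin=[0,0,0,0,0,0,0,0,0,0,0])

```text
t: 7.4
tool_pos: [0.4172, 0.0924, 0.0125]
tcp_rot: [179.9, -0.0, 93.0]
force: [-0.4, 0.7, -3.2]
grip_width: 0.173
```

>>> carry_out(linear=[[0,0,0],[0,0,0],[0,0,0],[0,0,0],[0,0,0],[0,0,0],[0,0,0]], spin=[0,0,0,0,0,0,0], claw=1)

```text
t: 8.1
tool_pos: [0.4163, 0.0923, 0.0112]
tcp_rot: [-180.0, 0.0, 93.0]
force: [0.4, -0.4, -0.9]
grip_width: 1.0
```

>>> carry_out(linear=[[0,0,-2],[0,0,-3],[0,0,-4],[0,0,-4],[0,0,-4],[0,0,-3],[0,0,0]], spin=[0,0,0,0,0,0,0])

```text
t: 8.8
tool_pos: [0.418, 0.0925, 0.2167]
tcp_rot: [179.5, -0.0, 93.0]
force: [0.2, 0.0, 0.6]
grip_width: 0.996
```

```bash
python3 - <<'E'
from h import *
c=cam("top"); np.save("top1.npy",c,allow_pickle=True)
im=c["image"][:,:,::-1]
a=cv2.resize(im[120:240,400:500],None,fx=5,fy=5,interpolation=cv2.INTER_CUBIC)
a=np.clip(a.astype(float)*1.8,0,255).astype(np.uint8)
b=cv2.resize(im[220:280,215:275],(300,300),interpolation=cv2.INTER_CUBIC)
o=np.zeros((600,800,3),np.uint8); o[:,:500]=a; o[:300,500:]=b; cv2.imwrite("pics/w1.png",o)
E
```

```text
(no output)
```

View pics/w1.png

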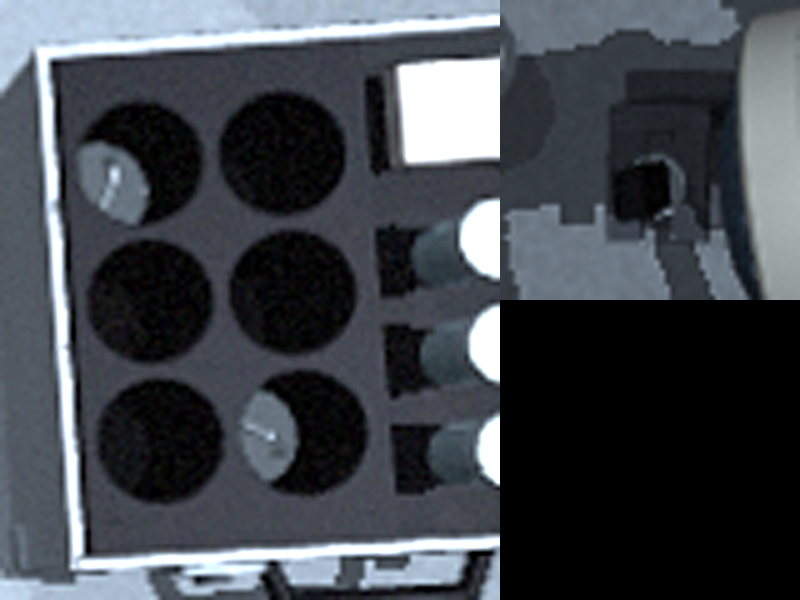

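```bash
python3 - <<'E'
from h import *
c=np.load("top1.npy",allow_pickle=True).item(); im=c["image"][:,:,::-1]
f=lambda x0,y0:np.clip(cv2.resize(im[y0:y0+28,x0:x0+28],(392,392),interpolation=cv2.INTER_CUBIC).astype(float)*1.5,0,255)
o=np.hstack([f(412,144),f(446,192)]).astype(np.uint8); cv2.imwrite("pics/w2.png",o)
th=np.radians(3.0); M=np.array([[np.cos(th),-np.sin(th)],[np.sin(th),np.cos(th)]]); O=np.array([.5536,-.2803])
for y in(.054,.120):
  for x in(-.066,0,.066):
    w=O+M@[x,y]; q=proj(c,[*w,.14]); b=proj(c,[*w,.090]); b=b; k=proj(c,[*w,.057]).astype(int)
    print(x,y,np.round(w,4),"rim px",np.round((q-[400,120])*5),"bail px",np.round(b,1),"bright at tin top",c["image"][k[1]-2:k[1]+3,k[0]-2:k[0]+3].mean().round(1))
E
```

```text
-0.066 0.054 [ 0.4849 -0.2298] rim px [308. 430.] bail px [454.4 206.9] bright at tin top 64.9
0 0.054 [ 0.5508 -0.2264] rim px [295. 290.] bail px [452.1 180.5] bright at tin top 16.4
0.066 0.054 [ 0.6167 -0.2229] rim px [283. 151.] bail px [449.8 154.2] bright at tin top 22.8
-0.066 0.12 [ 0.4814 -0.1639] rim px [165. 440.] bail px [427.5 208.8] bright at tin top 10.9
0 0.12 [ 0.5473 -0.1605] rim px [153. 300.] bail px [425.2 182.4] bright at tin top 11.0
0.066 0.12 [ 0.6132 -0.157 ] rim px [142. 162.] bail px [423.  156.2] bright at tin top 65.8
```

View pics/w2.png

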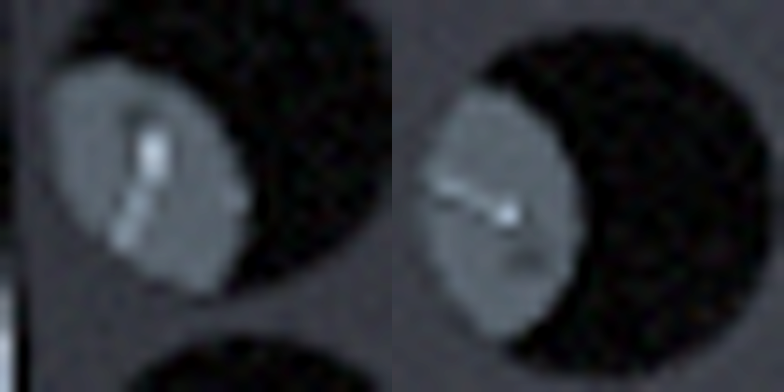

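```bash
python3 - <<'E'
from h import *
c=np.load("top1.npy",allow_pickle=True).item()
def pt(u,v,i,z): o=[(412,144),(446,192)][i]; u-=392*i; return at(c,o[0]+u/14-.5,o[1]+v/14-.5,z)[:2]
for n,i,pk,en,dk,w in(("A",0,(153,138),(122,245),(140,108),(.6132,-.157)),("B",1,(510,213),(435,182),(522,262),(.4849,-.2298))):
    p=pt(*pk,i,.0915); print(n,"peak",p.round(4),"off well",((p-w)*1000).round(1))
    for z in(.057,.066,.076):
        e=pt(*en,i,z); d=e-p; q=pt(*dk,i,z)-p
        print("  z",z,"end d mm",(d*1000).round(1),"len %.1f ang %.0f"%(np.hypot(*d)*1000,np.degrees(np.arctan2(d[1],d[0]))),"dark d",(q*1000).round(1),"len %.1f ang %.0f"%(np.hypot(*q)*1000,np.degrees(np.arctan2(q[1],q[0]))))
E
```

```text
A peak [ 0.6202 -0.1554] off well [7.  1.6]
  z 0.057 end d mm [-13.3  -2.4] len 13.6 ang -170 dark d [12.1 -6.5] len 13.7 ang -28
  z 0.066 end d mm [-14.8  -0.2] len 14.8 ang -179 dark d [10.4 -4.2] len 11.2 ang -22
  z 0.076 end d mm [-16.5   2.2] len 16.6 ang 172 dark d [ 8.4 -1.7] len 8.6 ang -12
B peak [ 0.4853 -0.2282] off well [0.4 1.6]
  z 0.057 end d mm [7.3 1.9] len 7.5 ang 14 dark d [ -7.7 -13.3] len 15.3 ang -120
  z 0.066 end d mm [6.9 4.7] len 8.4 ang 35 dark d [ -7.9 -10.3] len 13.0 ang -128
  z 0.076 end d mm [6.4 7.9] len 10.2 ang 51 dark d [-8.2 -6.9] len 10.8 ang -140
```

```bash
python3 - <<'E'
from h import *
c=np.load("top1.npy",allow_pickle=True).item()
def pt(u,v,i,z): o=[(412,144),(446,192)][i]; u-=392*i; return at(c,o[0]+u/14-.5,o[1]+v/14-.5,z)[:2]
pr=lambda n,d:print(n,(d*1000).round(1),"len %.1f ang %.0f"%(np.hypot(*d)*1000,np.degrees(np.arctan2(d[1],d[0]))))
p=pt(153,172,0,.0915);print(p)
pr("end",pt(122,245,0,.076)-p);pr("dark",pt(140,108,0,.057)-p);pr("top",pt(152,132,0,.076)-p);pr("full",pt(122,245,0,.076)-pt(140,108,0,.057))
M=R.from_euler('z',3,degrees=True).as_matrix()[:2,:2]
for n,w,i,angs in(("A",(.6132,-.157),0,(-25,-15,-5)),("B",(.4849,-.2298),1,(45,55,65))):
  for a in angs:
    o=[(412,144),(446,192)][i]; L=[]
    for s,z in((-16,.057),(-16,.076),(0,.09),(16,.076),(16,.057)):
        t=np.radians(a);q=proj(c,[w[0]+s/1e3*np.cos(t),w[1]+s/1e3*np.sin(t),z]);L.append(((q+.5-o)*14+[392*i,0]).round().astype(int).tolist())
    print(n,a,L)
E
```

```text
[ 0.6141046  -0.15521033]
end [-10.4   2. ] len 10.6 ang 169
dark [18.2 -6.6] len 19.4 ang -20
top [10.1 -3.9] len 10.8 ang -21
full [-28.6   8.7] len 29.9 ang 163
A -25 [[82, 290], [106, 273], [161, 178], [177, 112], [151, 132]]
A -15 [[96, 295], [121, 278], [161, 178], [162, 107], [137, 128]]
A -5 [[111, 297], [137, 280], [161, 178], [147, 105], [122, 125]]
B 45 [[521, 284], [557, 281], [516, 216], [424, 158], [391, 163]]
B 55 [[530, 272], [566, 269], [516, 216], [414, 170], [381, 175]]
B 65 [[538, 259], [574, 255], [516, 216], [407, 183], [374, 189]]
```

```bash
python3 - <<'E'
from h import *
t=np.load("top.npy",allow_pickle=True).item();s=np.load("side.npy",allow_pickle=True).item()
f=lambda c,x0,y0,w,h,k:cv2.resize(c["image"][y0:y0+h,x0:x0+w,::-1],(w*k,h*k),interpolation=cv2.INTER_CUBIC)
a=f(t,222,230,50,50,8); b=f(s,355,215,50,75,8)
o=np.zeros((600,800,3),np.uint8);o[:400,:400]=a;o[:,400:]=b
cv2.imwrite("pics/hk.png",np.clip(o.astype(float)*1.6,0,255).astype(np.uint8))
E
```

```text
(no output)
```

View pics/hk.png

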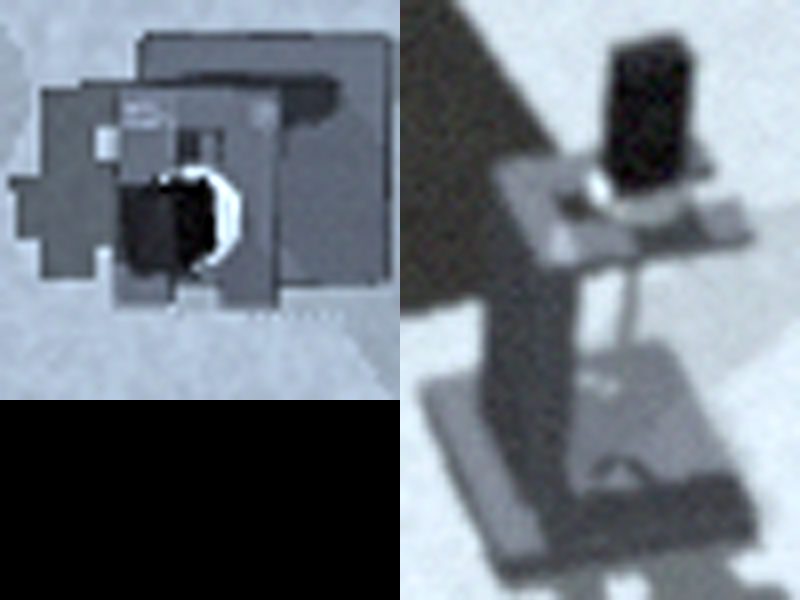

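```bash
python3 - <<'E'
from plan import *
t=np.load("top.npy",allow_pickle=True).item();s=np.load("side.npy",allow_pickle=True).item()
P=lambda u,v,z:(at(t,222+u/8-.5,230+v/8-.5,z)*1000).round(1)
S=lambda u,v,z:(at(s,355+(u-400)/8-.5,215+v/8-.5,z)*1000).round(1)
print("collar",P(190,217,.115),"handle",P(147,228,.165),"prong end/slot",P(196,303,.11),"prong L/R",P(116,303,.11),P(278,303,.11))
print("side handle top",S(650,47,.165))
print("prong end side",S(750,235,.11),S(712,160,.11))
go(.372,.2845,.2,0)
print(env.get_state()["joints"])
E
```

```text
collar [372.5 286.9 115. ] handle [373.9 287.4 165. ] prong end/slot [345.9 286.4 110. ] prong L/R [346.3 311.  110. ] [345.5 261.2 110. ]
side handle top [372.9 286.3 165. ]
prong end side [347.9 313.7 110. ] [344.9 277.6 110. ]
spin 1.624 rad; then tx -4.53 ty -19.21 tz 1.38 cm | j6 5
[ 7.92614485e+00 -2.20662994e+01  9.69629218e+01 -1.09627947e-03
  1.04829895e+02  4.89047158e+00]
```

>>> carry_out(linear=[[0,0,0],[2,-0.4,0],[3.5,-0.7,0],[3.5,-0.8,0],[3.5,-0.8,0],[3.5,-0.8,0],[2.5,-0.5,0],[1,-0.2,0],[0,0,0],[0,0,0]], spin=[0.035,0,0,0,0,0,0,0,0,0])

```text
t: 9.85
tool_pos: [0.3709, 0.2857, 0.2105]
tcp_rot: [-179.9, 0.1, 91.0]
force: [0.7, -0.5, -0.3]
grip_width: 1.0
```

```bash
python3 -c "
from plan import *
go(.373,.287,.126,91)"
```

```text
spin 0.000 rad; then tx 0.13 ty 0.21 tz 8.45 cm | j6 32
```

>>> carry_out(linear=[[0.1,0.2,2],[0,0,2],[0,0,2],[0,0,1.5],[0,0,0.9],[0,0,0],[0,0,0]], spin=[0,0,0,0,0,0,0])

```text
t: 10.55
tool_pos: [0.3732, 0.2875, 0.128]
tcp_rot: [180.0, -0.0, 91.0]
force: [0.4, 1.2, 0.1]
grip_width: 0.997
```

>>> carry_out(linear=[[0,0,0],[0,0,0],[0,0,0],[0,0,0],[0,0,0],[0,0,0],[0,0,0],[0,0,0]], spin=[0,0,0,0,0,0,0,0], claw=0, grip_force=60)

```text
t: 11.35
tool_pos: [0.373, 0.2877, 0.1277]
tcp_rot: [180.0, -0.0, 91.0]
force: [-1.1, -0.3, 3.7]
grip_width: 0.277
```

```bash
python3 -c "
from plan import *
s=env.get_state();print(s['t'],s['tool_pos'],s['tcp_rot'],s['grip_width'],s['joints'][5])"
```

```text
11.35 [0.37298575 0.28773959 0.12774954] [ 1.79962909e+02 -3.20358010e-02  9.10373461e+01] 0.27681092637943944 32.467538392244734
```

>>> carry_out(linear=[[0,0,-0.5],[0,0,-0.5],[0,0,-0.2],[0,-1,0],[0,-2,0],[0,-2,0],[0,-1,0],[0,0,-2],[0,0,-4],[0,0,-4],[0,0,-4],[0,0,-4],[0,0,-3],[0,0,0],[0,0,0],[0,0,0]], spin=[0,0,0,0,0,0,0,0,0,0,0,0,0,0,0,0])

```text
t: 12.95
tool_pos: [0.3126, 0.2864, 0.3475]
tcp_rot: [-179.9, 0.1, 91.0]
force: [0.7, 0.4, -0.5]
grip_width: 0.277
```

```bash
python3 - <<'E'
from plan import *
t=cam("top");s=cam("side"); st=env.get_state(); p=st["tool_pos"]; y=np.radians(st["tcp_rot"][2]-90)
f=[]
for _ in range(6): cam("side"); f.append(env.get_state()["force"])
print(p,st["tcp_rot"],st["grip_width"],np.mean(f,0).round(2),np.std(f,0).round(2))
np.save("side2.npy",s,allow_pickle=True)
h=p-[0,0,.0177]; tr=h+[.0065*np.cos(y),.0065*np.sin(y),-.08]
q=proj(s,tr); print("trough px pred",q,"shank",proj(s,h)); u,v=(q-[30,50]).astype(int)
cv2.imwrite("pics/hs.png",cv2.resize(s["image"][v:v+75,u:u+60,::-1],None,fx=8,fy=8,interpolation=cv2.INTER_CUBIC)); print(u,v)
E
```

```text
[0.31259716 0.28630584 0.34747018] [-1.79862998e+02  1.03441459e-01  9.10324541e+01] 0.27470541179268826 [ 0.13 -0.27 -0.84] [0.66 0.48 0.86]
trough px pred [410.75731936 186.61182381] shank [417.31906856 155.22405283]
380 136
```

View pics/hs.png

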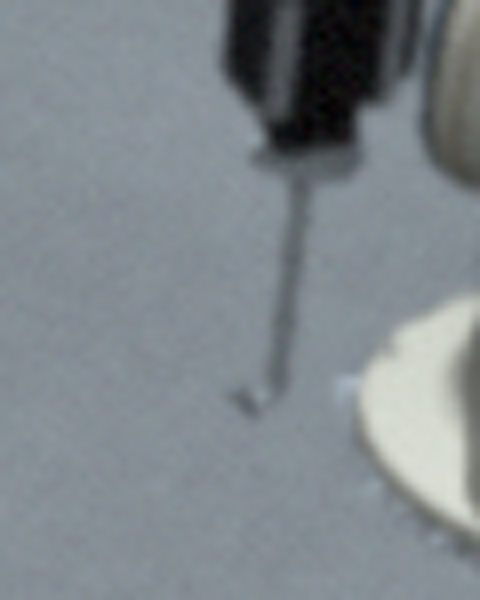

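>>> carry_out(linear=[[0,0,0],[0,0,0],[0,0,0],[0,0,0],[0,0,0],[-1.2,1.4,0],[-2.5,3,0],[-2.5,3,0],[-2.5,3,0],[-2.5,3,0],[-2.5,3,0],[-2.5,3,0],[-2.5,3,0],[-2.5,3,0],[-2.5,3,0],[-2.5,3,0],[-2.5,3,0],[-2.5,3,0],[-2.5,3,0],[0,0,0]], spin=[0.119,0.119,0.119,0.119,0.117,0,0,0,0,0,0,0,0,0,0,0,0,0,0,0])

```text
t: 15.35
tool_pos: [0.4691, -0.22, 0.3467]
tcp_rot: [-179.8, 0.1, 56.8]
force: [-0.7, 0.8, -2.1]
grip_width: 0.278
```

```bash
python3 -c "
from plan import *
go(.4679,-.2174,.1647,57)"
```

```text
spin -0.004 rad; then tx 0.15 ty -0.24 tz 18.20 cm | j6 4
```

>>> carry_out(linear=[[0,0,3],[0,0,4],[0,0,2.5],[0,0,0],[0,0,0]], spin=[0,0,0,0,0])

```text
t: 15.85
tool_pos: [0.4685, -0.2157, 0.255]
tcp_rot: [-180.0, -0.0, 57.1]
force: [-0.3, -0.9, -1.1]
grip_width: 0.273
```

```bash
python3 -c "
from plan import *
go(.4679,-.2174,.1647,57)
c=cam('top')
cv2.imwrite('pics/b1.png',cv2.resize(c['image'][150:250,380:500,::-1],None,fx=6,fy=6,interpolation=cv2.INTER_CUBIC))"
```

```text
spin 0.001 rad; then tx -0.18 ty 0.04 tz 9.03 cm | j6 4
```

View pics/b1.png

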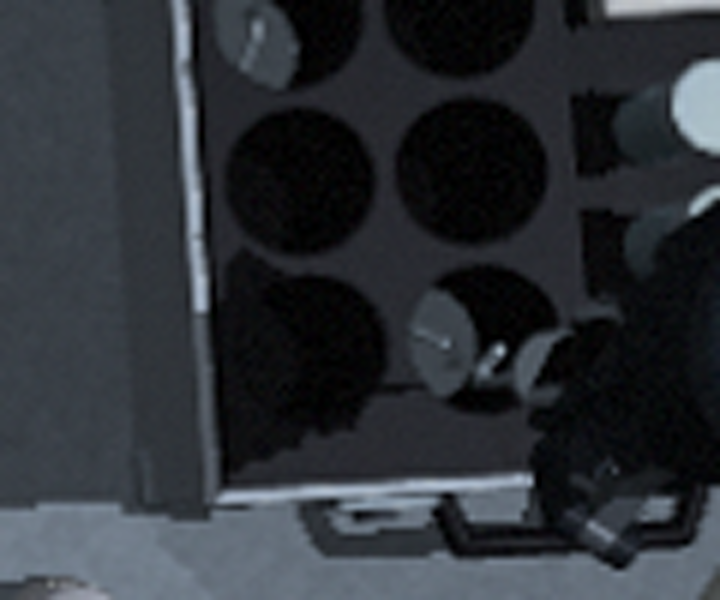

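>>> carry_out(linear=[[-0.2,0,1],[0,0,1.5],[0,0,1.5],[0,0,1.5],[0,0,1.2],[0,0,1],[0,0,0.8],[0,0,0.5],[0,0,0],[0,0,0]], spin=[0,0,0,0,0,0,0,0,0,0])

```text
t: 16.9
tool_pos: [0.4677, -0.2178, 0.1648]
tcp_rot: [180.0, -0.0, 57.1]
force: [1.0, -0.8, -1.1]
grip_width: 0.274
```

```bash
python3 -c "
from plan import *
go(.4855-.0065*.8387,-.2288+.0065*.5446,.1647,57)
print(env.get_state()['force'])"
```

```text
spin 0.001 rad; then tx 0.05 ty 1.44 tz 0.01 cm | j6 4
[ 1.03035512 -0.79143632 -1.1394682 ]
```

Forward 15 mm, then lift slowly a little.

>>> carry_out(linear=[[0,0.4,0],[0,0.5,0],[0,0.5,0],[0,0.1,0],[0,0,0],[0,0,-0.5],[0,0,-0.5],[0,0,-0.5],[0,0,-0.5],[0,0,-0.5],[0,0,-0.5],[0,0,0],[0,0,0],[0,0,0]], spin=[0,0,0,0,0,0,0,0,0,0,0,0,0,0])

```text
t: 18.3
tool_pos: [0.48, -0.2258, 0.1939]
tcp_rot: [-180.0, 0.0, 57.1]
force: [-0.8, 0.6, -3.0]
grip_width: 0.273
```

```bash
cat > heft.py <<'E'
from plan import *
f=[]
for _ in range(16): cam("top"); f.append(env.get_state()["force"])
s=env.get_state(); print(s["t"],s["tool_pos"],s["tcp_rot"],"F",np.mean(f,0).round(2),"sd",np.std(f,0).round(2))
E
python3 heft.py
```

```text
19.1 [ 0.4801311  -0.22588962  0.19431827] [ 1.79994721e+02 -1.26420411e-04  5.70550153e+01] F [ 0.02 -0.09 -2.86] sd [0.5  0.47 0.48]
```

>>> carry_out(linear=[[0,0,-0.5],[0,0,-1],[0,0,-1.5],[0,0,-1.5],[0,0,-1.5],[0,0,-1.5],[0,0,-1.5],[0,0,-1.5],[0,0,-1.5],[0,0,-1.5],[0,0,-1.5],[0,0,-1],[0,0,-0.5],[0,0,0],[0,0,0],[0,0,0]], spin=[0,0,0,0,0,0,0,0,0,0,0,0,0,0,0,0])

```text
t: 20.7
tool_pos: [0.48, -0.2258, 0.3583]
tcp_rot: [-179.9, 0.0, 57.1]
force: [-0.1, 0.2, -3.0]
grip_width: 0.277
```

```bash
python3 heft.py; python3 - <<'E'
from plan import *
go(.6365,.0335,.22,57)
c=cam("top"); np.save("top2.npy",c,allow_pickle=True); save(c,"t2",k=1.25)
E
```

```text
21.5 [ 0.4801128  -0.22588511  0.35930563] [1.79995095e+02 2.56620846e-04 5.70548107e+01] F [-0.06  0.19 -2.71] sd [0.36 0.56 0.55]
spin 0.001 rad; then tx 30.27 ty -1.01 tz 13.93 cm | j6 4
```

View pics/t2.png

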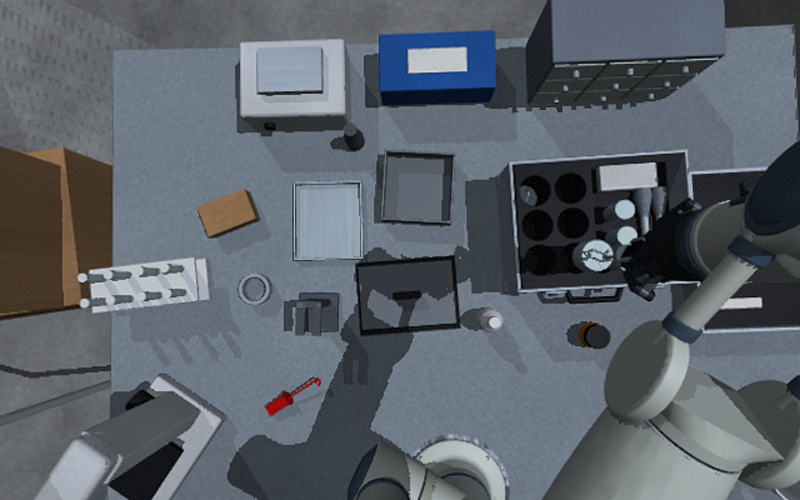

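>>> carry_out(linear=[[0.5,0,0],[1,0,0],[1.5,-0.1,0],[2,-0.1,0],[2,-0.1,0],[2,-0.1,0],[2,-0.1,0],[2,-0.1,0],[2,-0.1,0],[2,-0.1,0],[2,-0.1,0],[2,-0.1,0],[2,-0.1,0],[2,0,0],[2,0,0],[1.5,0,0],[1,0,0],[0.5,0,0],[0.3,0,0],[0,0,0]], spin=[0,0,0,0,0,0,0,0,0,0,0,0,0,0,0,0,0,0,0,0])

```text
t: 23.55
tool_pos: [0.6357, 0.0342, 0.3593]
tcp_rot: [-180.0, 0.0, 57.0]
force: [0.3, -0.3, -2.7]
grip_width: 0.274
```

>>> carry_out(linear=[[0,0,0.5],[0,0,1.5],[0,0,2],[0,0,2],[0,0,2],[0,0,2],[0,0,2],[0,0,1.5],[0,0,1],[0,0,0.5],[0,0,0],[0,0,0]], spin=[0,0,0,0,0,0,0,0,0,0,0,0])

```text
t: 24.75
tool_pos: [0.6359, 0.0343, 0.2103]
tcp_rot: [179.9, -0.0, 57.0]
force: [0.3, -0.1, -3.7]
grip_width: 0.272
```

```bash
python3 - <<'E'
from plan import *
go(.6365,.0335,.177,57); print(env.get_state()["tool_pos"])
c=cam("top"); s=cam("side"); np.save("top3.npy",c,allow_pickle=True)
a=cv2.resize(c["image"][100:200,270:370,::-1],(400,400)); b=cv2.resize(s["image"][170:270,210:310,::-1],(400,400))
cv2.imwrite("pics/p1.png",np.hstack([a,b]))
E
```

```text
spin 0.001 rad; then tx -0.03 ty 0.09 tz 3.33 cm | j6 33
[0.63590593 0.03426221 0.2102996 ]
```

View pics/p1.png

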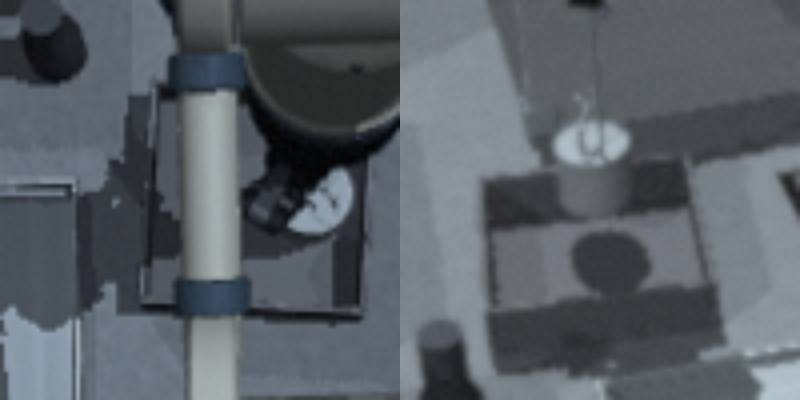

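>>> carry_out(linear=[[0,0,0.7],[0,0,0.7],[0,0,0.5],[0,0,0.4],[0,0,0.3],[0,0,0.2],[0,0,0.2],[0,0,0.2],[0,0,0.2],[0,0,0.2],[0,0,0.2],[0,0,0.2],[0,0,0.2],[0,0,0],[0,0,0]], spin=[0,0,0,0,0,0,0,0,0,0,0,0,0,0,0])

```text
t: 26.35
tool_pos: [0.6357, 0.0344, 0.1673]
tcp_rot: [180.0, -0.0, 57.1]
force: [-1.5, -0.3, -0.9]
grip_width: 0.276
```

```bash
sed 's/16/6/' heft.py | python3 -
```

```text
26.65 [0.63571078 0.0343622  0.16738751] [ 1.79992352e+02 -6.71971328e-03  5.70536139e+01] F [-0.33  0.   -0.92] sd [0.52 0.37 0.28]
```

>>> carry_out(linear=[[0,0,0.3],[0,0,0.3],[0,0,0],[0,-0.3,0],[0,-0.5,0],[0,-0.5,0],[0,-0.5,0],[0,-0.3,0],[0,0,0],[0,0,-0.3],[0,0,-0.5],[0,0,-0.5],[0,0,-0.5],[0,0,-0.5]], spin=[0,0,0,0,0,0,0,0,0,0,0,0,0,0])

```text
t: 28.05
tool_pos: [0.6182, 0.0457, 0.185]
tcp_rot: [180.0, -0.0, 57.1]
force: [-0.2, 0.0, -0.2]
grip_width: 0.275
```

```bash
sed 's/16/4/' heft.py | python3 -
```

```text
28.25 [0.61814041 0.04578117 0.18443891] [ 1.79985444e+02 -8.64217542e-03  5.70543350e+01] F [-0.11 -0.02 -0.56] sd [0.64 0.27 0.84]
```

>>> carry_out(linear=[[0,0,-1],[0,0,-2],[0,0,-2],[0,0,-2],[0,0,-2],[0,0,-2],[0,0,-2],[0,0,-2],[0,0,-1],[0,0,-0.3]], spin=[0.127,0.127,0.127,0.127,0.127,0.127,0.128,0.128,0.128,0.128])

```text
t: 29.25
tool_pos: [0.6183, 0.0458, 0.3489]
tcp_rot: [-180.0, -0.1, -16.2]
force: [-0.8, 0.1, -0.4]
grip_width: 0.273
```

>>> carry_out(linear=[[0.3,1.2,0],[0.7,2.2,0],[0.7,2.2,0],[0.7,2.2,0],[0.7,2.2,0],[0.7,2.2,0],[0.7,2.2,0],[0.4,1.6,0],[0.2,1.4,0],[0,0,0],[0,0,3],[0,0,3],[0,0,3],[0,0,0],[0,0,0]], spin=[0,0,0,0,0,0,0,0,0,0,0,0,0,0,0])

```text
t: 30.75
tool_pos: [0.6191, -0.1348, 0.2575]
tcp_rot: [-180.0, 0.1, -15.9]
force: [0.6, 0.7, -0.5]
grip_width: 0.27
```

```bash
python3 - <<'E'
from plan import *
go(.6198,-.1353,.1647,-16)
c=cam("top"); s=cam("side"); np.save("top4.npy",c,allow_pickle=True)
a=cv2.resize(c["image"][120:200,290:470,::-1],(800,356),interpolation=cv2.INTER_CUBIC); cv2.imwrite("pics/a1.png",np.clip(a*1.4,0,255).astype(np.uint8))
E
```

```text
spin 0.002 rad; then tx 0.08 ty 0.03 tz 9.28 cm | j6 91
```

View pics/a1.png

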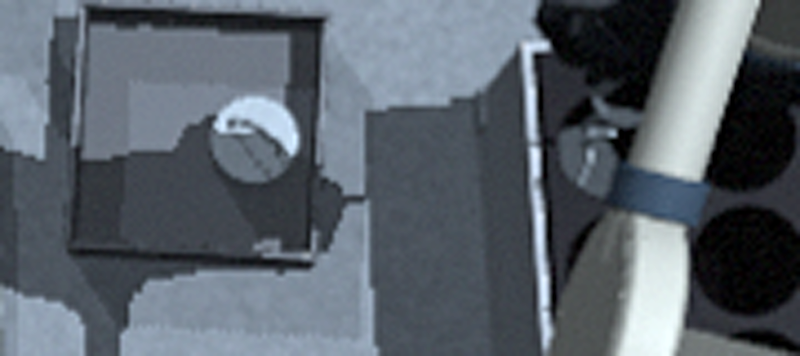

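>>> carry_out(linear=[[0.1,0,1],[0,0,1.5],[0,0,1.5],[0,0,1.5],[0,0,1.5],[0,0,1],[0,0,0.8],[0,0,0.5],[0,0,0],[0,0,0]], spin=[0,0,0,0,0,0,0,0,0,0])

```text
t: 31.85
tool_pos: [0.6205, -0.1359, 0.1649]
tcp_rot: [-180.0, -0.0, -15.9]
force: [-0.5, -0.3, -1.4]
grip_width: 0.27
```

```bash
python3 -c "
from plan import *
go(.614+.0065*.2756,-.1555+.0065*.9613,.1647,-16)
print(env.get_state()['force'],env.get_state()['tool_pos'])"
```

```text
spin 0.001 rad; then tx -0.08 ty 1.42 tz 0.02 cm | j6 91
[-0.462129   -0.29967312 -1.43693158] [ 0.62045481 -0.13585992  0.16486808]
```

>>> carry_out(linear=[[0,0.4,0],[0,0.5,0],[0,0.4,0],[0,0.1,0],[0,0,0],[0,0,-0.5],[0,0,-0.5],[0,0,-0.5],[0,0,-0.5],[0,0,-0.5],[0,0,-0.5],[0,0,0],[0,0,0],[0,0,0]], spin=[0,0,0,0,0,0,0,0,0,0,0,0,0,0])

```text
t: 33.25
tool_pos: [0.6163, -0.1492, 0.1938]
tcp_rot: [-180.0, 0.0, -15.9]
force: [0.3, -0.4, -4.3]
grip_width: 0.273
```

```bash
sed 's/16/6/' heft.py | python3 -
```

```text
33.55 [ 0.61636801 -0.14927332  0.19410804] [ 1.79999432e+02  1.37179451e-02 -1.59421928e+01] F [-0.02 -0.1  -3.64] sd [0.47 0.61 0.27]
```

>>> carry_out(linear=[[0,0,-0.5],[0,0,-1],[0,0,-1.5],[0,0,-1.5],[0,0,-1.5],[0,0,-1.5],[0,0,-1.5],[0,0,-1.5],[0,0,-1.5],[0,0,-1.5],[0,0,-1.5],[0,0,-1],[0,0,-0.5],[0,0,0],[0,0,0],[0,0,0]], spin=[0,0,0,0,0,0,0,0,0,0,0,0,0,0,0,0])

```text
t: 35.15
tool_pos: [0.6163, -0.1492, 0.3582]
tcp_rot: [-180.0, 0.1, -15.9]
force: [1.1, -0.4, -4.7]
grip_width: 0.271
```

```bash
python3 heft.py; python3 - <<'E'
from plan import *
c=cam("top"); save(c,"t5",k=1.25); np.save("top5.npy",c,allow_pickle=True)
go(.5838,.269,.21,-16)
E
```

```text
35.95 [ 0.61641449 -0.14928683  0.3592932 ] [ 1.79999445e+02 -1.96972676e-03 -1.59424165e+01] F [-0.09  0.06 -3.83] sd [0.58 0.43 0.54]
spin 0.001 rad; then tx -14.66 ty -39.31 tz 14.93 cm | j6 89
```

View pics/t5.png

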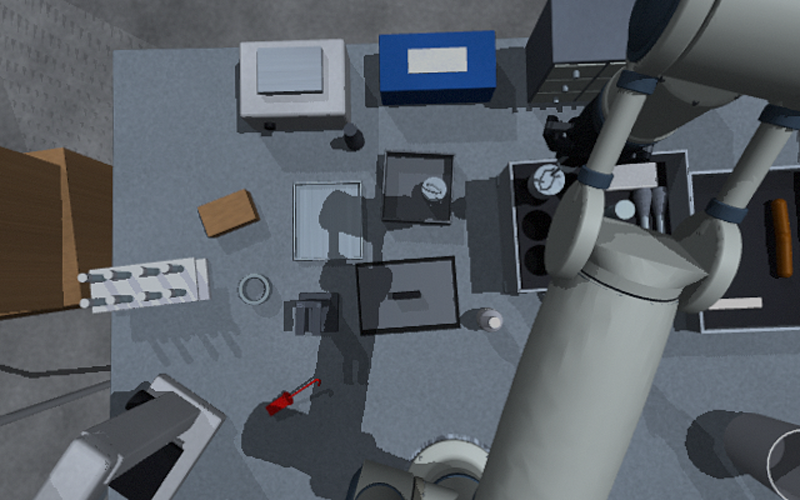

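>>> carry_out(linear=[[-0.3,-0.8,0],[-0.6,-1.6,0],[-0.8,-2.2,0],[-0.8,-2.2,0],[-0.8,-2.2,0],[-0.8,-2.2,0],[-0.8,-2.2,0],[-0.8,-2.2,0],[-0.8,-2.2,0],[-0.8,-2.2,0],[-0.8,-2.2,0],[-0.8,-2.2,0],[-0.8,-2.2,0],[-0.8,-2.2,0],[-0.9,-2.2,0],[-0.9,-2.2,0],[-0.9,-2.2,0],[-0.8,-2,0],[-0.5,-1.2,0],[-0.3,-0.7,0]], spin=[0,0,0,0,0,0,0,0,0,0,0,0,0,0,0,0,0,0,0,0])

```text
t: 38.0
tool_pos: [0.5812, 0.2711, 0.3593]
tcp_rot: [-180.0, 0.0, -15.8]
force: [-0.3, 0.2, -4.2]
grip_width: 0.275
```

>>> carry_out(linear=[[0,0,0],[0,0,0],[0,0,0.5],[0,0,1.5],[0,0,2],[0,0,2],[0,0,2],[0,0,2],[0,0,2],[0,0,1.5],[0,0,1],[0,0,0.5],[0,0,0],[0,0,0]], spin=[0,0,0,0,0,0,0,0,0,0,0,0,0,0])

```text
t: 39.4
tool_pos: [0.5823, 0.2692, 0.2103]
tcp_rot: [-180.0, -0.1, -16.0]
force: [0.1, 0.0, -3.4]
grip_width: 0.276
```

```bash
python3 - <<'E'
from plan import *
go(.5838,.2692,.175,-16); print(env.get_state()["tool_pos"])
c=cam("top"); s=cam("side")
a=cv2.resize(c["image"][120:220,220:320,::-1],(400,400)); b=cv2.resize(s["image"][220:320,250:350,::-1],(400,400))
cv2.imwrite("pics/p2.png",np.hstack([a,b]))
E
```

```text
spin 0.001 rad; then tx 0.14 ty -0.04 tz 3.53 cm | j6 128
[0.58233817 0.26918574 0.21029186]
```

View pics/p2.png

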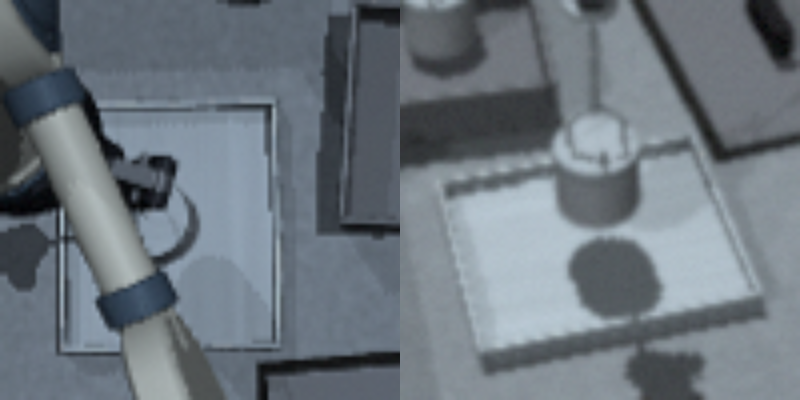

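>>> carry_out(linear=[[0,0,0.7],[0,0,0.7],[0,0,0.5],[0,0,0.4],[0,0,0.3],[0,0,0.2],[0,0,0.2],[0,0,0.2],[0,0,0.2],[0,0,0.2],[0,0,0.2],[0,0,0.2],[0,0,0.2],[0,0,0.2],[0,0,0.2],[0,0,0.3],[0,0,0.2],[0,0,0],[0,0,0]], spin=[0,0,0,0,0,0,0,0,0,0,0,0,0,0,0,0,0,0,0])

```text
t: 41.4
tool_pos: [0.582, 0.2693, 0.1582]
tcp_rot: [180.0, 0.0, -15.9]
force: [-0.1, 0.0, -1.0]
grip_width: 0.276
```

```bash
sed 's/16/6/' heft.py | python3 -
```

```text
41.7 [0.58209198 0.2693031  0.15840651] [-1.79990467e+02 -1.18125386e-02 -1.59395776e+01] F [-0.01  0.08 -0.89] sd [0.34 0.4  0.39]
```

>>> carry_out(linear=[[0,-0.3,0],[0,-0.5,0],[0,-0.5,0],[0,-0.5,0],[0,-0.3,0],[0,0,0],[0,0,-0.3],[0,0,-0.5],[0,0,-1],[0,0,-2],[0,0,-3],[0,0,-3],[0,0,-3],[0,0,-3],[0,0,-2],[0,0,-1],[0,0,0],[0,0,0]], spin=[0,0,0,0,0,0,0,0,0,0,0,0,0,0,0,0,0,0])

```text
t: 43.5
tool_pos: [0.5879, 0.2893, 0.3466]
tcp_rot: [-180.0, -0.0, -15.9]
force: [0.5, 0.1, -1.2]
grip_width: 0.276
```

```bash
sed 's/16/4/' heft.py | python3 -; python3 - <<'E'
from plan import *
go(.313,.2866,.347,91)
E
```

```text
43.7 [0.58764356 0.28937117 0.34504409] [ 1.79926475e+02  9.07295949e-02 -1.59422355e+01] F [-0.37  0.07 -1.34] sd [0.97 0.56 0.21]
spin -1.866 rad; then tx 0.20 ty -27.47 tz -0.20 cm | j6 129
```

>>> carry_out(linear=[[0,0,0],[0,0,0],[0,0,0],[0,0,0],[0,0,0],[0,0,0],[0,0,0],[0,0,0],[0,0,0],[0,0,0],[0,0,0],[0,0,0],[0,0,0],[0,0,0],[0,0,0]], spin=[-0.133,-0.133,-0.133,-0.133,-0.133,-0.133,-0.133,-0.133,-0.133,-0.133,-0.134,-0.134,-0.134,-0.134,0])

```text
t: 45.2
tool_pos: [0.5877, 0.2894, 0.3455]
tcp_rot: [-179.9, 0.0, 91.0]
force: [-1.2, 0.3, -0.4]
grip_width: 0.276
```

>>> carry_out(linear=[[0,-1.5,0],[0,-3,0],[0,-3,0],[0.1,-3,0],[0.1,-3,0],[0,-3,0],[0,-3,0],[0,-3,0],[0,-3,0],[0,-2,0],[0,0,0],[0,0,0]], spin=[0,0,0,0,0,0,0,0,0,0,0,0])

```text
t: 46.4
tool_pos: [0.3128, 0.2868, 0.3464]
tcp_rot: [179.9, -0.0, 90.9]
force: [-1.8, 0.4, -1.1]
grip_width: 0.273
```

```bash
python3 - <<'E'
from plan import *
go(.313,.2867,.139,91)
c=cam("top"); s=cam("side"); np.save("top6.npy",c,allow_pickle=True)
save(c,"t6",k=1.25)
E
```

```text
spin -0.002 rad; then tx -0.01 ty 0.02 tz 20.74 cm | j6 37
```

View pics/t6.png

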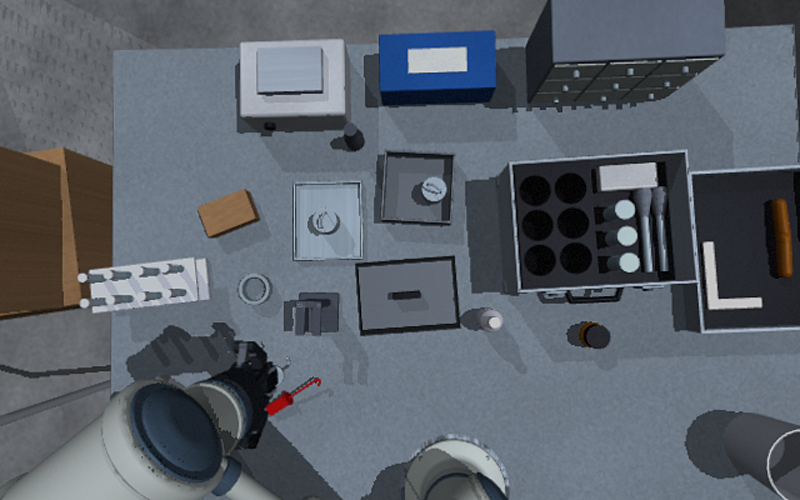

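>>> carry_out(linear=[[0,0,2],[0,0,4],[0,0,4],[0,0,4],[0,0,4],[0,0,2],[0,0,0.7],[0,0,0],[0,0,0]], spin=[0,0,0,0,0,0,0,0,0])

```text
t: 47.4
tool_pos: [0.3136, 0.2871, 0.1407]
tcp_rot: [179.9, -0.1, 90.9]
force: [0.4, -0.2, -1.4]
grip_width: 0.272
```

```bash
python3 - <<'E'
from plan import *
go(.373,.2876,.139,91)
E
```

```text
spin -0.001 rad; then tx -0.06 ty 5.94 tz 0.17 cm | j6 37
```

>>> carry_out(linear=[[0,1,0],[0,1.5,0],[0,1.5,0],[0,1,0],[0,0.9,0],[0,0,0],[0,0,0],[0,0,0.4],[0,0,0.4],[0,0,0.3],[0,0,0.2],[0,0,0],[0,0,0]], spin=[0,0,0,0,0,0,0,0,0,0,0,0,0])

```text
t: 48.7
tool_pos: [0.3715, 0.2879, 0.1277]
tcp_rot: [180.0, -0.0, 91.0]
force: [-3.5, -0.9, 7.2]
grip_width: 0.271
```

```bash
sed 's/16/5/' heft.py | python3 -
```

```text
48.95 [0.37144414 0.28786056 0.12772419] [ 1.79969346e+02 -3.12490274e-02  9.09969120e+01] F [-3.23 -2.25  7.12] sd [0.54 0.52 0.35]
```

>>> carry_out(linear=[[0,-0.1,-0.1],[0,0,0],[0,0,0]], spin=[0,0,0])

```text
t: 49.25
tool_pos: [0.3707, 0.2879, 0.1277]
tcp_rot: [180.0, -0.0, 91.0]
force: [-1.5, -0.9, 5.0]
grip_width: 0.273
```

>>> carry_out(linear=[[0,0,0],[0,0,0],[0,0,0],[0,0,0],[0,0,0],[0,0,0],[0,0,0]], spin=[0,0,0,0,0,0,0], claw=1)

```text
t: 49.95
tool_pos: [0.3708, 0.2878, 0.1273]
tcp_rot: [-180.0, -0.0, 91.0]
force: [0.1, 0.1, -1.1]
grip_width: 1.001
```

>>> carry_out(linear=[[0,0,-1],[0,0,-2],[0,0,-3],[0,0,-4],[0,0,-4],[0,0,-3],[0,0,0]], spin=[0,0,0,0,0,0,0])

```text
t: 50.65
tool_pos: [0.3716, 0.2884, 0.3037]
tcp_rot: [179.5, -0.3, 91.0]
force: [-0.3, 0.1, 0.8]
grip_width: 1.001
```

```bash
python3 - <<'E'
from plan import *
from seg import quad
c=cam("top");s=cam("side"); np.save("top7.npy",c,allow_pickle=True)
for z in(.004,): 
  t6=np.load("top6.npy",allow_pickle=True).item()
  quad(t6,(280,200,375,275),(0,0,0),(180,255,40),.002,"mat")
  quad(t6,(296,219,352,258),(0,0,45),(180,255,255),.006,"cover")
  quad(t6,(300,225,345,245),(0,0,0),(180,255,40),.032,"grip")
go(.416,.092,.22,93)
print(env.get_state()["force"])
b=s["image"][215:290,355:405,::-1]; b2=np.load("side.npy",allow_pickle=True).item()["image"][215:290,355:405,::-1]
cv2.imwrite("pics/hk2.png",cv2.resize(np.hstack([b2,b]),None,fx=8,fy=8,interpolation=cv2.INTER_CUBIC))
E
```

```text
mat world mm c [416.2  91.7] size [157.7 217.3] ang 3.3 | px box [[284, 210], [363, 204], [368, 262], [288, 268]]
cover world mm c [410.1  97.8] size [150.6 103.7] ang 88.9 | px box [[296, 257], [296, 219], [351, 219], [351, 257]]
grip world mm c [417.7  94.2] size [55.9 13.3] ang 89.0 | px box [[314, 233], [335, 233], [335, 238], [314, 238]]
spin -0.035 rad; then tx -19.80 ty 3.47 tz 7.84 cm | j6 33
[ 1.05948793 -0.19558579 -0.87110422]
```

View pics/hk2.png

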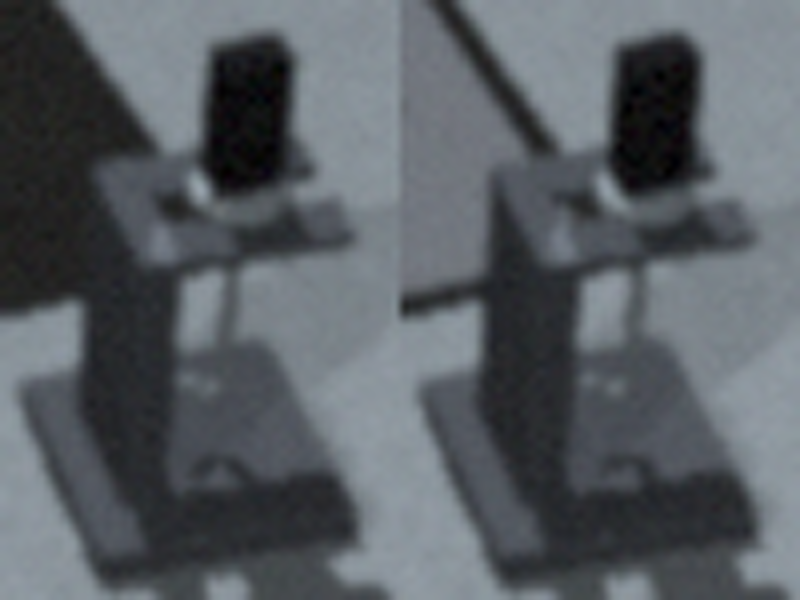

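```bash
python3 - <<'E'
from plan import *
from seg import quad
for f in("top7","top6","top5"):
  c=np.load(f+".npy",allow_pickle=True).item(); hsv=cv2.cvtColor(c["image"],cv2.COLOR_RGB2HSV)
  m=np.zeros(hsv.shape[:2],np.uint8); poly=np.array([proj(c,[.416+ sx*.077*np.cos(.0576)-sy*.107*np.sin(.0576),.0917+sx*.077*np.sin(.0576)+sy*.107*np.cos(.0576),.002]) for sx,sy in((1,1),(1,-1),(-1,-1),(-1,1))]).astype(np.int32)
  cv2.fillConvexPoly(m,poly,255); im=c["image"].copy(); im[m==0]=0; c2=dict(c,image=im)
  quad(c2,(270,190,385,280),(0,0,38),(180,255,255),.006,f+" cover")
E
```

```text
top7 cover world mm c [422.   93.2] size [148.5 217.9] ang 3.3 | px box [[283, 210], [363, 203], [367, 258], [287, 264]]
top6 cover world mm c [422.   93.2] size [148.5 217.9] ang 3.3 | px box [[283, 210], [363, 203], [367, 258], [287, 264]]
top5 cover world mm c [421.9  95.7] size [148.6 212.9] ang 3.3 | px box [[283, 209], [361, 204], [365, 258], [287, 264]]
```

```bash
python3 - <<'E'
from plan import *
from seg import quad
for f in("top7","top2"):
  c=np.load(f+".npy",allow_pickle=True).item(); v=cv2.cvtColor(c["image"],cv2.COLOR_RGB2HSV)[:,:,2]
  print(f,"col 320:",v[200:272:2,320].tolist()); print("row 245:",v[245,276:376:2].tolist())
c=np.load("top7.npy",allow_pickle=True).item(); v=cv2.cvtColor(c["image"],cv2.COLOR_RGB2HSV)[:,:,2]
m=((v>55)*255).astype(np.uint8); n,l,st,ce=cv2.connectedComponentsWithStats(m,connectivity=4); k=l[245,320]; print(st[k])
p=np.argwhere(l==k)[:,::-1].astype(float)
w=np.array([at(c,*q,.006)[:2] for q in p])*1000; print(cv2.minAreaRect(w.astype(np.float32)))
E
```

```text
top7 col 320: [138, 142, 131, 140, 20, 40, 116, 113, 115, 111, 112, 114, 114, 113, 113, 113, 112, 25, 33, 27, 108, 101, 103, 101, 114, 113, 114, 114, 114, 113, 117, 21, 28, 64, 134, 131]
row 245: [134, 136, 138, 132, 135, 69, 27, 113, 111, 113, 112, 113, 114, 113, 112, 114, 113, 111, 113, 112, 115, 115, 102, 103, 102, 101, 101, 103, 103, 102, 105, 104, 103, 102, 116, 116, 116, 116, 115, 115, 115, 116, 117, 117, 56, 15, 133, 134, 130, 133]
top2 col 320: [141, 149, 96, 137, 10, 20, 64, 62, 62, 60, 61, 59, 62, 61, 61, 62, 60, 17, 20, 16, 52, 48, 65, 107, 118, 121, 111, 71, 69, 60, 58, 14, 4, 41, 69, 69]
row 245: [137, 139, 140, 138, 69, 52, 26, 62, 60, 112, 114, 113, 113, 114, 116, 117, 116, 117, 115, 114, 117, 120, 110, 49, 49, 50, 50, 46, 102, 106, 106, 106, 107, 107, 120, 120, 118, 119, 118, 120, 120, 119, 119, 121, 62, 19, 137, 139, 133, 137]
[ 286  208   79   56 3709]
((417.4681701660156, 92.65924072265625), (138.6324005126953, 206.3495330810547), 3.2864999771118164)
```

>>> carry_out(linear=[[0,0,0],[-1.5,0.3,0],[-3,0.5,0],[-3,0.5,0],[-3,0.5,0],[-3,0.5,1],[-3,0.6,2],[-2,0.4,3],[-1.3,0.2,2],[0,0,0],[0,0,0]], spin=[-0.036,0,0,0,0,0,0,0,0,0,0])

```text
t: 51.85
tool_pos: [0.4157, 0.092, 0.2166]
tcp_rot: [-179.9, -0.0, 93.0]
force: [0.2, 0.0, -0.1]
grip_width: 0.998
```

```bash
python3 - <<'E'
from plan import *
go(.4167,.0925,.0117,93.1)
E
```

```text
spin -0.002 rad; then tx 0.04 ty 0.10 tz 20.49 cm | j6 5
```

>>> carry_out(linear=[[0,0.1,3],[0,0,4],[0,0,4],[0,0,4],[0,0,2.5],[0,0,1.5],[0,0,1],[0,0,0.4],[0,0,0],[0,0,0]], spin=[0,0,0,0,0,0,0,0,0,0])

```text
t: 52.85
tool_pos: [0.4182, 0.0922, 0.0147]
tcp_rot: [179.9, -0.0, 93.0]
force: [-0.1, -0.1, -0.0]
grip_width: 1.001
```

>>> carry_out(linear=[[0,0,0],[0,0,0],[0,0,0],[0,0,0],[0,0,0],[0,0,0],[0,0,0],[0,0,0]], spin=[0,0,0,0,0,0,0,0], claw=0, grip_force=60)

```text
t: 53.65
tool_pos: [0.4174, 0.092, 0.0136]
tcp_rot: [180.0, -0.0, 93.0]
force: [-0.2, -0.1, 2.7]
grip_width: 0.168
```

>>> carry_out(linear=[[0,0,-1],[0,0,-2],[0,0,-4],[0,0,-4],[0,0,-4],[0,0,-4],[0,0,-3],[0,0,-2],[0,0,0]], spin=[0,0,0,0,0,0,0,0,0])

```text
t: 54.55
tool_pos: [0.418, 0.0921, 0.2567]
tcp_rot: [179.7, -0.0, 93.0]
force: [0.2, 0.5, -2.7]
grip_width: 0.171
```

>>> carry_out(linear=[[0,0,0],[0,0,0],[0,0,0],[0,0,0],[0,0,0],[0,0,0],[0,0,0],[0,0,0],[0,0,0],[0,0,0],[0,0,0],[0,0,0],[0,0,0]], spin=[0.13,0.13,0.13,0.13,0.13,0.13,0.13,0.13,0.13,0.13,0.13,0.14,0])

```text
t: 55.85
tool_pos: [0.4167, 0.0919, 0.2514]
tcp_rot: [180.0, 0.2, 3.0]
force: [0.8, -0.4, -2.4]
grip_width: 0.167
```

```bash
python3 - <<'E'
from plan import *
go(.5498,-.1909,.152,3.1)
E
```

```text
spin -0.002 rad; then tx 11.76 ty 28.96 tz 9.94 cm | j6 95
```

>>> carry_out(linear=[[0.5,1.2,0],[1,2.5,0],[1.2,2.9,0],[1.2,2.9,0],[1.2,2.9,0],[1.2,2.9,0],[1.2,2.9,0],[1.2,2.9,0],[1.2,2.9,0],[1,2.5,0],[0.6,1.6,0],[0.3,0.9,0],[0,0,0],[0,0,0],[0,0,3],[0,0,3],[0,0,2],[0,0,0],[0,0,0]], spin=[-0.002,0,0,0,0,0,0,0,0,0,0,0,0,0,0,0,0,0,0])

```text
t: 57.75
tool_pos: [0.5511, -0.1902, 0.174]
tcp_rot: [-180.0, -0.0, 3.3]
force: [-0.0, 0.4, -2.9]
grip_width: 0.168
```

```bash
python3 - <<'E'
from plan import *
go(.5498,-.1915,.1537,3.1); print(env.get_state()["tool_pos"],env.get_state()["force"])
E
```

```text
spin 0.003 rad; then tx -0.14 ty 0.12 tz 2.03 cm | j6 64
[ 0.55108859 -0.19020197  0.17399832] [-0.00529957  0.35319925 -2.86386658]
```

>>> carry_out(linear=[[-0.1,0.1,0.5],[0,0,0.5],[0,0,0.4],[0,0,0.3],[0,0,0.2],[0,0,0.1],[0,0,0],[0,0,0]], spin=[0.003,0,0,0,0,0,0,0])

```text
t: 58.55
tool_pos: [0.5503, -0.1921, 0.1536]
tcp_rot: [180.0, -0.0, 3.0]
force: [-1.0, 0.8, -0.1]
grip_width: 0.171
```

```bash
sed 's/16/5/' heft.py | python3 -
```

```text
58.8 [ 0.55026809 -0.19210262  0.15359028] [ 1.79990718e+02 -1.37329363e-02  3.02164365e+00] F [-1.12  0.26  0.5 ] sd [0.21 0.16 0.57]
```

Touched down on the block. Release, retreat up and back, and check.

>>> carry_out(linear=[[0,0,0],[0,0,0],[0,0,0],[0,0,0],[0,0,0],[0,0,0],[0,0,0]], spin=[0,0,0,0,0,0,0], claw=1)

```text
t: 59.5
tool_pos: [0.5503, -0.1921, 0.1533]
tcp_rot: [-180.0, -0.0, 3.0]
force: [0.3, 1.2, -0.1]
grip_width: 1.001
```

>>> carry_out(linear=[[0,0,-1],[0,0,-2],[0,0,-3],[0,0,-3],[0,0,-3],[-2,2,0],[-3,3,0],[-3,3,0],[-3,3,0],[-3,3,0],[-3,3,0],[-2,3,0],[0,0,0],[0,0,0],[0,0,0]], spin=[0,0,0,0,0,0,0,0,0,0,0,0,0,0,0])

```text
t: 61.0
tool_pos: [0.3717, -0.4012, 0.2738]
tcp_rot: [180.0, -0.0, 3.1]
force: [0.1, -0.2, 0.7]
grip_width: 1.001
```

```bash
python3 - <<'E'
from plan import *
c=cam("top"); np.save("top9.npy",c,allow_pickle=True)
im=c["image"][:,:,::-1]
cv2.imwrite("pics/end.png",cv2.resize(im[100:290,220:490],(800,563),interpolation=cv2.INTER_CUBIC))
v=cv2.cvtColor(c["image"],cv2.COLOR_RGB2HSV)[:,:,2]
E
```

```text
(no output)
```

View pics/end.png

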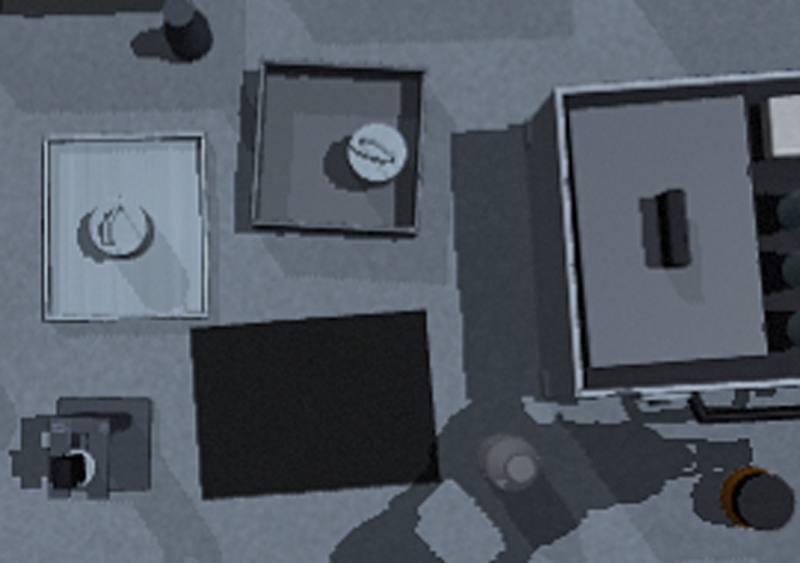

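```bash
python3 - <<'E'
from plan import *
for f in("top","top9"):
    c=np.load(f+".npy",allow_pickle=True).item(); v=cv2.cvtColor(c["image"],cv2.COLOR_RGB2HSV)[:,:,2]
    n,l,st,ce=cv2.connectedComponentsWithStats(((v>85)*255).astype(np.uint8),connectivity=4); k=l[165,425]
    w=np.array([at(c,*q,.146)[:2] for q in np.argwhere(l==k)[:,::-1].astype(float)])*1000; print(f,cv2.minAreaRect(w.astype(np.float32)))
S=800/270
for n,p,z in(("tote tin",(377,153),.05),("tray tin",(122,230),.049)): print(n,at(c,220+p[0]/S,100+p[1]/S,z))
P=np.array([at(c,220+u/S,100+w/S,.04)[:2]*1000 for u,w in((264,62),(425,71),(416,235),(252,227))]); print("tote",P.round(),P.mean(0))
E
```

```text
top ((519.7686767578125, 123.88458251953125), (1497.7835693359375, 944.280517578125), 89.01763916015625)
top9 ((551.8640747070312, -191.47036743164062), (204.88973999023438, 136.34393310546875), 3.1338400840759277)
tote tin [0.63752387 0.02984945 0.05      ]
tray tin [0.57392552 0.258566   0.049     ]
tote [[725. 130.]
 [713. -15.]
 [565.  -4.]
 [575. 143.]] [644.33934274  63.35676719]
```

```bash
python3 -c "
from h import *
print(order.sign_off(), env.get_state()['t'])"
```

```text
the job is handed in; nothing more can be done
the job is handed in; nothing more can be done
```

I finished the job and handed it in at about 61 s of robot time; the sign-off gives no verdict.

**What I did:**
- I took the cover off the wells and laid it on the mat. Two tins were present, in the wells at (+66, 120) and (-66, 54) mm in the case frame.
- I drew each tin out by its bail with the hook and hefted it, then stood it down gently. The first weighed about 195–200 g and went in the tote; the second weighed about 300 g and went on the tray.
- I then hung the hook back in its stand and put the cover back over the wells.

**Last checks from the camera:**
- **Wells:** all six showed empty in the picture taken before the cover went back on.
- **Tote tin:** it stands upright about 34 mm off the tote's centre. That is inside the 55 mm limit, but its edge is only about 11 mm from the wall.
- **Tray tin:** it stands upright about 9 mm off the tray's centre.
- **Hook:** it hangs upright, about 1–2 mm from where it hung at the start.
- **Cover:** it lies about 3 mm from the wells' centre and 0.1° off square.
- **Bystanders:** those visible in the pictures looked unmoved; I did not measure them.

**Doubts:**
- The first tin's weight is good to only about ±10 g. That puts it within the 185–265 g band where either place is allowed.
- One cross-check failed: the script could not find the cover's outline in the starting picture. So I compared its final position with the case's well positions instead.

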